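# Tug-test a display hanger, then hang the wooden house on it

### The job

Check that the empty hanger in the middle of the display rail is firmly clipped in: pinch it, pull it straight up with about 12 N (at least 8, never more than 18) for about a second, then ease it back down and let go. After that, take the little wooden house out of its cradle and lower it gently through the gap between the two hanging ornaments so that it hangs by its hook on the tested hanger, on the robot's side of the rail. Leave the hanging neighbours, the wooden tree and the other things on the table undisturbed.

Things in the scene. Friction and masses are not known exactly. Their poses are not given: they have to be found in the camera images.
- rail: Display rail: dark wooden bar 500 mm long, 12 mm thick, 36 mm high, its top at height 158 mm, on two end posts with feet 130 mm deep. Fixed. Origin on the table under the bar; x square to the bar and pointing away from the robot, y along it, z up. Turned by up to 0.15 rad.
- hanger_top (a point): Middle of the top edge of the empty hanger, an upright bare steel tongue at height 200 mm on the middle clip of the rail. Tongue: 10 mm thick (along x), 44 mm wide (y); this edge is 36 mm above the clip, with a 6 mm wide ear 8 mm higher at each end (32 mm between them). Axes as the rail's. Clip reaches 6 mm to the front (-x), 16 mm to the back. Pinch it by its flat faces from above.
- hanger (a joint): How far the hanger is pulled up out of its clip, m: 0 = fully home, grows upwards, stop at 30 mm. A spring of 1 N per mm holds it (plus about 1 N to start it): 12 N lifts it 11 mm. Closing fingers may first press it down with some newtons: count the pull from the force before gripping, or go by the lift. Eased down, it goes home by itself.
- house_center (a point): Centre (half-way up) of the house ornament: light-wood silhouette 60 mm wide, 20 mm thick, 82 mm high (underside 82 mm below this point, roof peak level with it), steel hook above; 164 mm tall in all, 100 to 180 g. x runs from front to back, y along its width, z up. Starts upright in a cradle, front towards the robot, turned by up to 0.4 rad.
- house_tab (a point): Centre of the grip tab at the very top of the house's hook: upright steel tab 12 mm thick (along x), 22 mm wide (y), 42 mm high, 61 mm above house_center. It stands on the hook's crossbar, which begins 21 mm below this point.
- house_hook (a point): Bearing point of the house's hook: middle of the underside of its crossbar (20 mm wide, 10 mm thick), 19 mm behind (+x) and 30 mm above house_center, 31 mm below house_tab. The gap here, open downward, is 18 mm wide along x; the 6 mm rear leg hangs 20 mm below this point. Hung properly, this point and its axes agree with hanger_top.
- cradle_house: Fixed plywood cradle that holds the house: 60 x 96 mm, 34 mm high, with a slot 24 mm wide and 22 mm deep in which the house stands. Origin at the centre of its underside. House and tree stand left and right in front of the rail; which is where varies.
- disc_center (a point): Centre (half-way up, 164 mm tall with hook) of the left (+y) hanging neighbour: round wooden disc ornament 58 mm wide, 20 mm thick, same hook and tab as the house. Hangs loosely on a fixed hanger 76 to 88 mm along the rail from the empty one.
- heart_center (a point): Centre (half-way up, 164 mm tall with hook) of the right (-y) hanging neighbour: wooden heart ornament 58 mm wide, 20 mm thick, same hook and tab as the house. Hangs loosely on a fixed hanger 76 to 88 mm along the rail from the empty one.
- tree_center (a point): Centre (half-way up) of the stepped wooden tree ornament, 60 mm wide, same hook and tab as the house, that stands in the other, like cradle and stays there.
- parcel: Small brown parcel, 75 x 65 x 40 mm, near the middle in front of the rail; origin at the centre of its underside. Leave alone.
- gift_small: Green gift box, 60 x 50 x 35 mm, on the left; origin at the centre of its underside. Leave alone.
- toy_engine: Wooden toy engine, 90 mm long, 67 mm high, on the right; origin at the centre of its underside. Leave alone.
- tape_roll: Roll of paper tape lying flat, 90 mm across, 24 mm high, right of the robot; origin at the centre of its underside. Leave alone.
Things that resemble listed ones, but are neither listed nor needed, are in the scene too. Leave any turquoise or yellow look-alike of the part that bears house_center alone.

How it is judged:
On the way, in this order (a step that is already met when the one before it is completed fails the run):
1. the hanger is held pulled up by the fingers with 8 to 18 N (about 7 to 17 mm) for half a second (value of joint hanger between 0.0065 and 0.018 m and contact force between the fingers and hanger above 2 N), for 0.5 s.
2. the hanger is back home and let go (value of joint hanger below 0.002 m and contact force between the fingers and hanger below 0.1 N), for 0.1 s.
3. the house is lifted out of its cradle (height (world z) of house_center above 0.125 m), for 0.1 s.
At the end, for the whole second after the job is handed in: The house hangs at rest on the tested hanger, released, on the robot's side of the rail: its hook's bearing point within 10 mm sideways and front-to-back and 6 mm in height of the tongue's top edge, leaning less than 0.22 rad, and the hanger fully home (within 3 mm) (x of house_hook in the frame of hanger_top between -0.01 and 0.01 m and y of house_hook in the frame of hanger_top between -0.01 and 0.01 m and z of house_hook in the frame of hanger_top between -0.006 and 0.006 m and x of house_center in the frame of hanger_top below -0.005 m and angle between house_center's own z axis and vertical below 0.22 rad and value of joint hanger below 0.003 m and linear speed of house below 0.03 m/s and angular speed of house below 0.3 rad/s); the robot touches nothing.
It fails at once if the hanger is pulled with more than about 18 N (over 19 mm) (value of joint hanger above 0.019 m).
It fails at once if the house is dropped onto the hanger (faster than 0.35 m/s close to it) (distance between house_hook and hanger_top below 0.025 m and linear speed of house above 0.35 m/s).
It fails at once if a hanging neighbour is dislodged (moved over 25 mm or leaning over 0.35 rad) ((distance of disc_center from where it was at the start of the episode above 0.025 m or angle between disc_center's own z axis and vertical above 0.35 rad) or (distance of heart_center from where it was at the start of the episode above 0.025 m or angle between heart_center's own z axis and vertical above 0.35 rad)).
It fails at once if the wooden tree is moved by over 25 mm or leans over 0.35 rad ((distance of tree_center from where it was at the start of the episode above 0.025 m or angle between tree_center's own z axis and vertical above 0.35 rad)).
It fails at once if the parcel, gift box, toy engine or tape roll is moved by over 30 mm (distance of any of parcel, gift_small, toy_engine, tape_roll from where it was at the start of the episode above 0.03 m).
It also fails if it takes over 61 s, if anything falls off the work surface, if the arm or the gripper's body presses on something with over 40 N, if the wrist force passes 120 N, or if a joint passes its speed limit or range.

### The arm

A 6-joint arm with a two-finger parallel gripper is mounted at the origin on the work surface. World frame = base frame: x ahead of the robot, y to its left, z up, the work surface at z = 0. Lengths are in m, angles in rad, forces in N, time in s.
With the tool pointing down it reaches from about 0.3 to 0.85 m from the base axis. Payload 4.2 kg.
Tool frame: the origin (TCP) lies midway between the tips of the shut fingers; the grasp point (between the pads) lies 19 mm behind it (ctrl.grip_depth is the distance from the TCP to the grasp point, in m); z points along the fingers, y is the direction in which the jaws open and shut (so a half turn about z gives the same grasp; the last joint's range is limited). The gripper opens to 91 mm and grips with 3 to 60 N. Pads are 32 mm wide; open, the fingers measure 118 mm over their backs; the gripper's body (76 mm by 178 mm) begins 60 mm behind the grasp point.
Start: joints at [-1.215, 0.32, 1.565, -0, 1.257, -0.02], TCP at [0.211, -0.535, 0.214] pointing down, gripper open.
Joint ranges: [-3.11, 3.11], [-0.84, 2.01], [0.21, 2.61], [-1.34, 4.49], [0.05, 2.63], [-2.56, 2.56]. Speed limits (rad/s): [2.57, 2.57, 3.14, 3.14, 3.14, 3.14].

### API

Orientations are given as a unit quaternion [w, x, y, z].
In Python, from rig import ctrl, cams gives the robot as it stands. The module is installed in compiled form; this text tells all that it offers.
- The arm moves only by the shell command python3 -m jog 'ROWS' [OPENING] [FORCE]. ROWS is text: rows parted by semicolons, each of 6 numbers parted by spaces: the shift along the world's x, y, z in cm, then the turn, a rotation vector about the world's x, y, z in degrees. In form: dx dy dz wx wy wz; .... A call has 1 to 5 rows; each row shifts and turns the commanded pose from where the row before left it; what a row does not reach is not made up. A row lasts 1/10 s, in which the tool goes at most 50 mm and 8.59 degrees, less where a joint would pass 70% of its speed; a pose out of reach is approached as far as the arm can. A call with a gripper value outside its range is refused whole. OPENING is the finger opening in cm, from 0 to 9.12, set as the call begins (- or left out, the last holds). The fingers move at their own pace and stop on an object; FORCE is the grip in N (left out, the last holds). Time passes only in rows, so rows that do not move let the fingers close. It gives the time, the measured TCP pose, the force and the opening at its end, in the units of the state.
- ctrl.get_state(): the state, without advancing time (a new reading comes with each control period).
- cams.grab_frame(name): name is "side" or "top" or "wrist"; returns a dict with "frame" (384x512x3 uint8, blue, green, red), "fx", "fy", "cx", "cy" (pixels), "origin" and "rotation" of the camera in the world. Camera axes: x right, y up, looking along -z (the intrinsics and any distortion apply to the point x, -y, -z); pixel columns grow to the right and rows downward; lengths in m; the calibration is good to about 2 mm. A picture is of the moment at which its call begins. There is no depth.
- ctrl.close_job(): hands the job in, once; it reports no verdict.
The state is a dict: "t": time; "q": joint angles; "joint_velocities": joint speeds; "joint_torque": joint torques, N m; "position": TCP position; "orientation": TCP orientation; "wrist_force": force on the tool from outside, world axes, zero at the start; "moment": the same for the moment, N m; "width": finger opening in m.
Only numpy, scipy, OpenCV 4.12 (cv2) and the standard library are available. Lean on these libraries where they do the work, as an engineer would, in place of code of your own. Each camera call takes 0.05 s, during which the arm holds its last target.

## Working session

There is one attempt and no reset: what is moved stays moved. The work goes in short steps, Python scripts to look and compute and a shell command to move; the robot and the scene stay as the last step left them, time stands still between calls to the robot, and variables do not carry over. Pictures are saved under pics/ and viewed, and the job is handed in when it is done.

```bash
mkdir -p pics; python3 - <<'E'
from rig import ctrl,cams
import cv2,pickle
for n in("side","top","wrist"):
    f=cams.grab_frame(n); cv2.imwrite(f"pics/a_{n}.png",f["frame"]); pickle.dump(f,open(f"pics/a_{n}.pkl","wb"))
    print(n,f["fx"],f["fy"],f["cx"],f["cy"],f["origin"],f["rotation"],[k for k in f])
print(ctrl.get_state())
E
```

```text
side 352.7245968393279 352.7245968393279 250.56103544116257 195.22735895072316 [0.15478172 0.71436007 0.63262492] [-0.17733286 -0.08572043  0.47722337  0.8564245 ] ['frame', 'fx', 'fy', 'cx', 'cy', 'origin', 'rotation']
top 424.6113225730381 424.6113225730381 264.72871500706617 190.9326676502247 [0.31019092 0.001578   1.47428054] [ 0.7150885   0.03203966 -0.03380436 -0.69748058] ['frame', 'fx', 'fy', 'cx', 'cy', 'origin', 'rotation']
wrist 326.8659310148023 326.8659310148023 259.49642358983516 189.21880809307322 [ 0.28111884 -0.50638221  0.38347786] [ 0.8191296  -0.11219434  0.07706851 -0.55722488] ['frame', 'fx', 'fy', 'cx', 'cy', 'origin', 'rotation']
{'t': 0.15, 'q': array([-1.21498315e+00,  3.20142224e-01,  1.56537023e+00, -2.75956445e-05,
        1.25741222e+00, -2.00073226e-02]), 'joint_velocities': array([ 0.00106172, -0.00106712, -0.00294904, -0.00026505,  0.00082457,
        0.00093295]), 'joint_torque': array([ 5.79499792e-04, -4.12773156e+01, -2.32154703e+01,  7.27605144e-02,
        4.33581253e-02, -9.97919528e-05]), 'position': array([ 0.21090405, -0.53452309,  0.21332614]), 'orientation': array([-6.54452260e-04,  9.82395745e-01,  1.86810485e-01, -1.24238976e-04]), 'wrist_force': array([-0.68807794,  0.02805472, -0.68501521]), 'moment': array([-0.02905736,  0.00125892,  0.01270186]), 'width': 0.09079982166511313}
```

View pics/a_side.png

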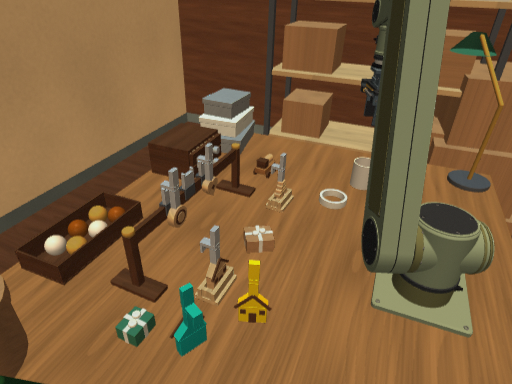

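View pics/a_top.png

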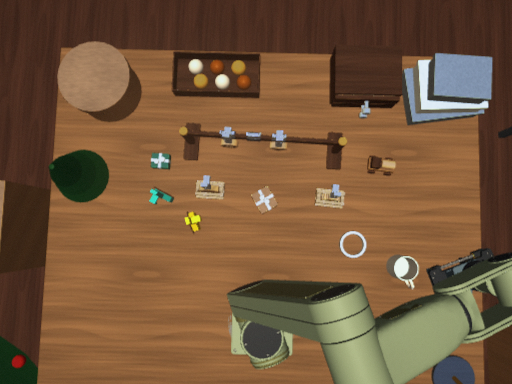

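View pics/a_wrist.png

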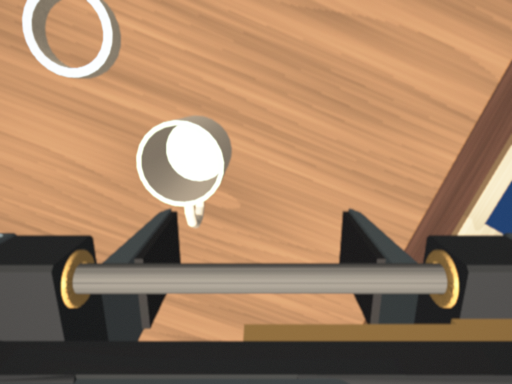

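```bash
cat > h.py <<'E'
import numpy as np,cv2,pickle
from scipy.spatial.transform import Rotation as R
def rot(f):
    q=np.array(f["rotation"]); return R.from_quat([q[1],q[2],q[3],q[0]]).as_matrix()
def ray(f,u,v):
    d=np.array([(u-f["cx"])/f["fx"],-(v-f["cy"])/f["fy"],-1.]); return rot(f)@d
def at_z(f,u,v,z):
    d=ray(f,u,v);o=np.array(f["origin"]);return o+d*(z-o[2])/d[2]
def proj(f,p):
    c=rot(f).T@(np.array(p)-np.array(f["origin"]));return np.array([f["cx"]+f["fx"]*c[0]/-c[2],f["cy"]-f["fy"]*c[1]/-c[2]])
def tri(obs):
    A=np.zeros((3,3));b=np.zeros(3);
    for f,u,v in obs:
        d=ray(f,u,v);d/=np.linalg.norm(d);P=np.eye(3)-np.outer(d,d);A+=P;b+=P@np.array(f["origin"])
    x=np.linalg.solve(A,b); return x,[proj(f,x)-[u,v] for f,u,v in obs]
def load(n): return pickle.load(open(f"pics/{n}.pkl","rb"))
def crop(f,x0,y0,x1,y1,s,name):
    im=cv2.resize(f["frame"][y0:y1,x0:x1],None,fx=s,fy=s,interpolation=cv2.INTER_CUBIC)
    for x in range((x0+9)//10*10,x1,10):
        cv2.putText(im,str(x),(int((x-x0)*s),8),0,.3,(0,255,255),1); cv2.line(im,(int((x-x0+.5)*s),10),(int((x-x0+.5)*s),15),(0,255,255),1)
    for y in range((y0+9)//10*10,y1,10):
        cv2.putText(im,str(y),(0,int((y-y0+.5)*s)),0,.3,(0,255,255),1)
    cv2.imwrite(f"pics/{name}.png",im)
def grab(n,name):
    from rig import cams
    f=cams.grab_frame(n);pickle.dump(f,open(f"pics/{name}.pkl","wb"));return f
E
python3 - <<'E'
from h import *
s=load("a_side");t=load("a_top")
crop(s,150,130,310,310,4.4/1.4,"b1") 
crop(s,185,220,285,340,5,"b2")
crop(t,175,115,355,215,4.4,"b3")
crop(s,150,130,310,230,5,"b1")
E
```

```text
(no output)
```

View pics/b1.png

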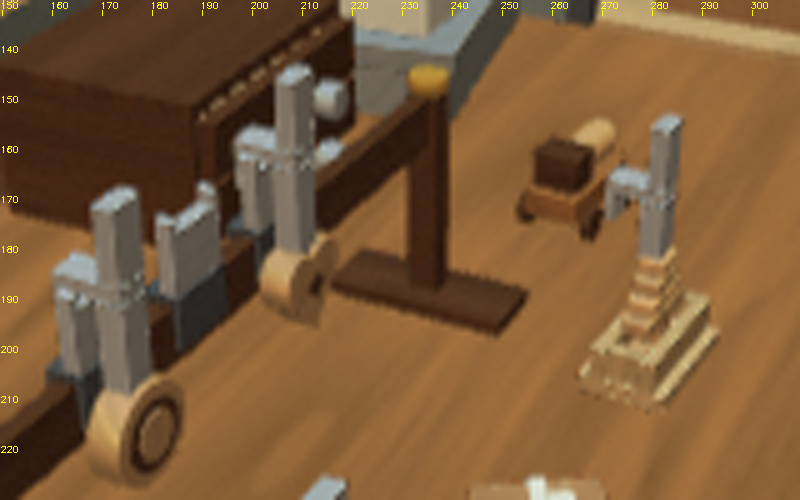

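View pics/b2.png

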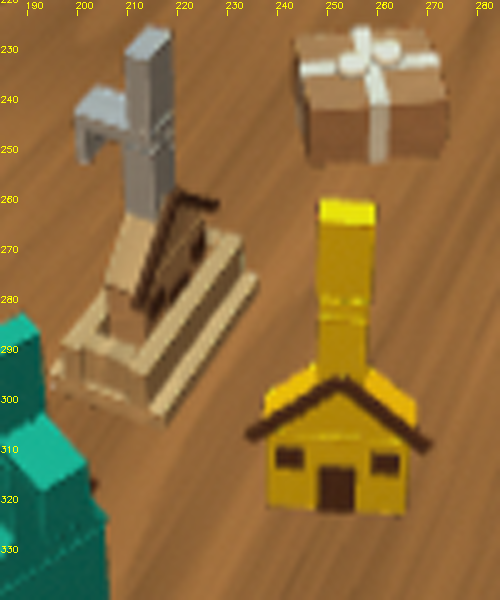

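View pics/b3.png

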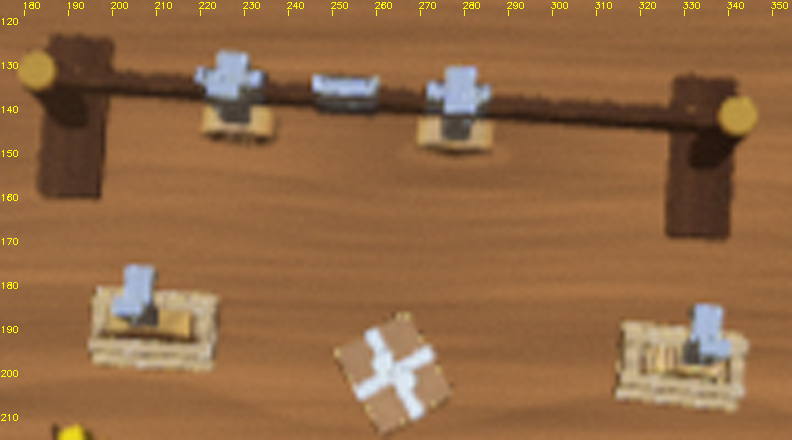

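```bash
python3 - <<'E'
from h import *
s=load("a_side");t=load("a_top")
print("rail posts top(z~.17?)",at_z(t,183,130.5,.165),at_z(t,342,141,.165))
print("hanger top-ctr from top",at_z(t,252.7,134,.204))
print("ears tri L",tri([(s,181.5,173),(t,246.2,133.5)]),"R",tri([(s,190,167),(t,259,134)]))
print("house tab top z?",tri([(s,214.5,226.5),(t,206,177)]))
for n,(a,b) in dict(bl=(195,181),br=(222.5,182.5),fr=(221.5,198.5),fl=(193.5,197)).items(): print("cradle",n,at_z(t,a,b,.034))
print("disc tab",tri([(s,203-30,168),(t,230-3,129)]))
crop(s,150,155,230,215,10,"c1"); crop(t,215,120,295,155,10,"c2"); crop(t,185,170,235,205,14,"c3"); crop(s,190,222,245,312,7,"c4")
E
```

```text
rail posts top(z~.17?) [0.61641077 0.2607912  0.165     ] [ 0.5957067  -0.23833371  0.165     ]
hanger top-ctr from top [0.60188954 0.04076909 0.204     ]
ears tri L (array([0.6029554 , 0.06096219, 0.20927466]), [array([0.54654433, 0.09414749]), array([-0.19511452, -0.40765589])]) R (array([0.60240266, 0.02199384, 0.20795705]), [array([0.3921988 , 0.06783074]), array([-0.13946914, -0.30593226])])
house tab top z? (array([0.46204902, 0.17887433, 0.16986835]), [array([-4.27806527, -0.68091378]), array([1.07037374, 2.83699544])])
cradle bl [0.47283663 0.2383452  0.034     ]
cradle br [0.47005036 0.14439863 0.034     ]
cradle fr [0.41525854 0.14593533 0.034     ]
cradle fl [0.4179874  0.24124981 0.034     ]
disc tab (array([0.59866613, 0.11215997, 0.25012575]), [array([-2.68133167, -0.51726012]), array([0.95289181, 1.90628092])])
```

View pics/c1.png

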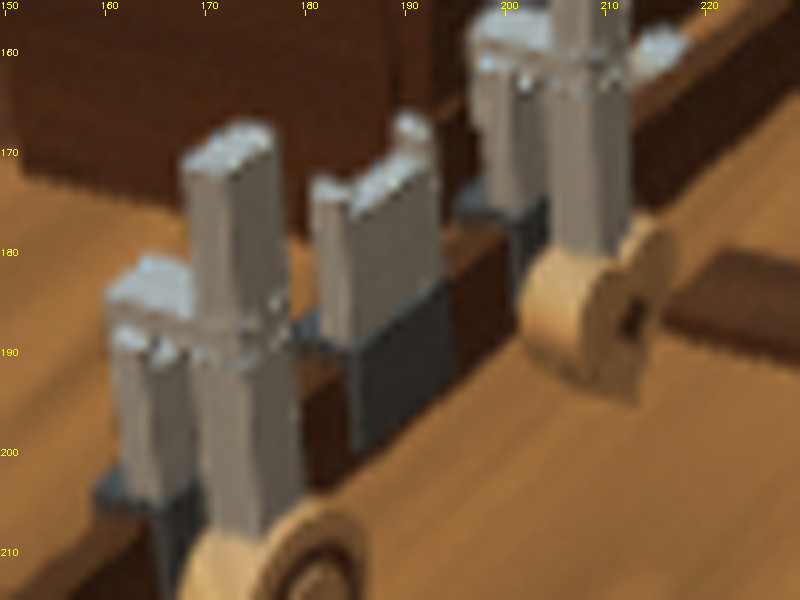

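View pics/c2.png

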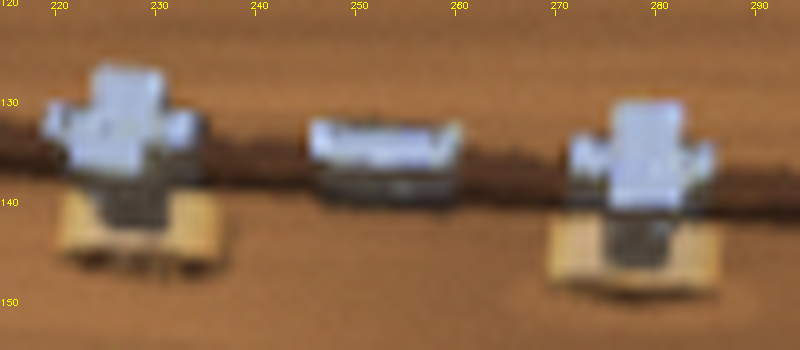

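View pics/c3.png

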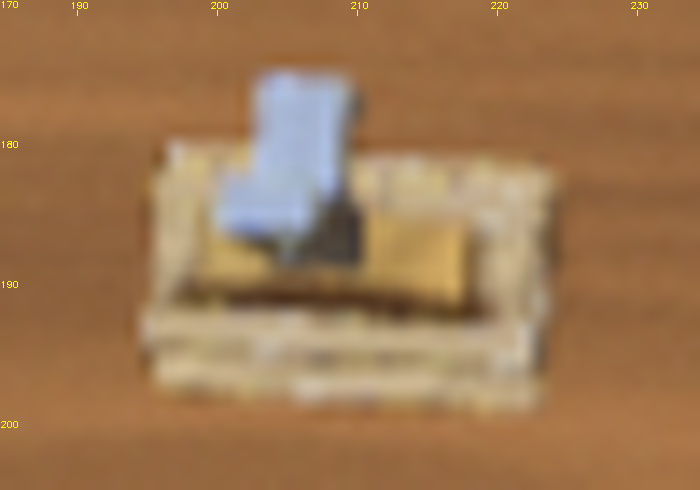

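View pics/c4.png

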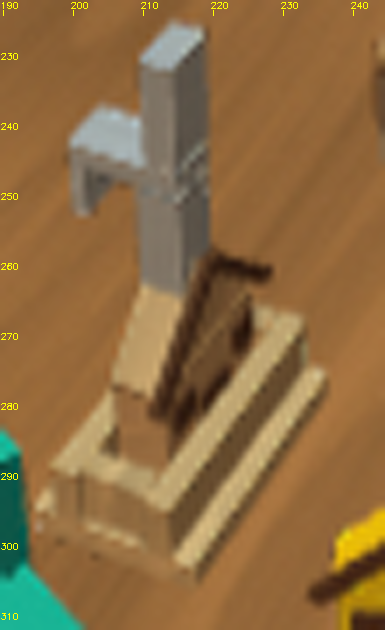

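```bash
python3 - <<'E'
import numpy as np
a=np.radians(np.linspace(-68.5,-1,16));r=np.linspace(.575,.60,16)
p=np.c_[r*np.cos(a),r*np.sin(a)]*100
print(np.round(np.diff(p,axis=0),1).tolist())
E
```

```text
[[4.2, 1.7], [4.1, 2.0], [3.9, 2.3], [3.7, 2.6], [3.5, 2.9], [3.3, 3.2], [3.0, 3.5], [2.8, 3.7], [2.5, 3.9], [2.2, 4.1], [1.8, 4.3], [1.5, 4.4], [1.2, 4.5], [0.8, 4.6], [0.4, 4.7]]
```

```bash
python3 -m jog '4.2 1.7 2 0 0 4.4;4.1 2 2 0 0 4.4;3.9 2.3 2 0 0 4.4;3.7 2.6 2 0 0 4.4;3.5 2.9 2 0 0 4.4' 9; python3 -m jog '3.3 3.2 2 0 0 4.4;3 3.5 1.8 0 0 4.4;2.8 3.7 1.5 0 0 4.4;2.5 3.9 1.5 0 0 4.4;2.2 4.1 1.5 0 0 4.4'; python3 -m jog '1.8 4.3 0.5 0 0 4.4;1.5 4.4 0 0 0 4.4;1.2 4.5 0 0 0 4.4;.8 4.6 0 0 0 4.4;.4 4.7 0 0 0 4.4'; python3 -m jog '0 0 0 0 0 0; 0 0 0 0 0 0;0 0 0 0 0 0'
python3 - <<'E'
from h import *
f=grab("wrist","d_w");cv2.imwrite("pics/d_w.png",f["frame"]);print(f["origin"],f["rotation"])
E
```

```text
t: 0.65
position: [0.4064, -0.4188, 0.3143]
orientation: [-0.0, 0.928, 0.372, -0.0]
wrist_force: [0.7, -0.2, 0.8]
width: 0.09
t: 1.15
position: [0.5439, -0.2344, 0.3969]
orientation: [-0.0, 0.84, 0.542, -0.0]
wrist_force: [0.5, -0.2, -0.4]
width: 0.0895
t: 1.65
position: [0.6003, -0.0091, 0.4011]
orientation: [-0.0, 0.721, 0.693, -0.0]
wrist_force: [0.1, 0.7, 0.8]
width: 0.0901
t: 1.95
position: [0.5998, -0.0119, 0.4018]
orientation: [0.0, 0.723, 0.691, -0.0]
wrist_force: [-0.4, -1.1, 0.3]
width: 0.0902
[0.60238194 0.06479171 0.57195599] [ 0.99035088 -0.13680234  0.00278271 -0.02196608]
```

View pics/d_w.png

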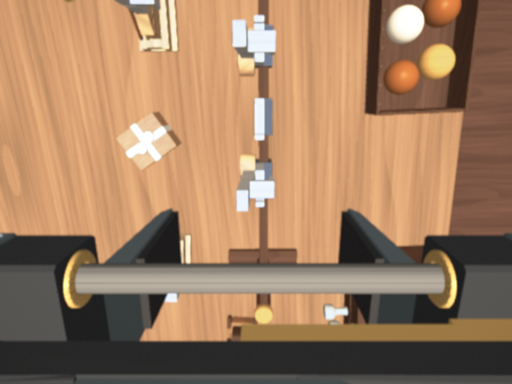

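```bash
python3 - <<'E'
from h import *
crop(load("d_w"),225,5,305,215,3.8,"e1");crop(load("d_w"),235,85,295,145,10,"e2")
E
```

```text
(no output)
```

View pics/e2.png

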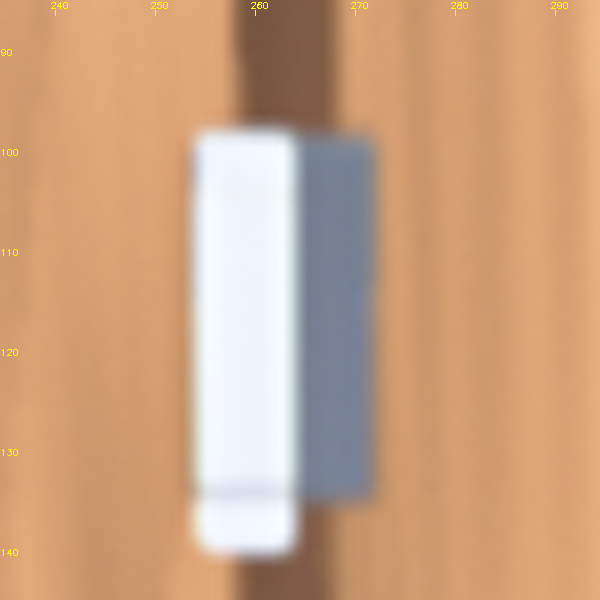

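View pics/e1.png

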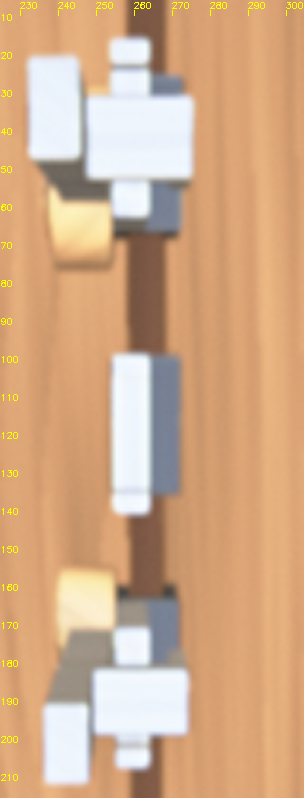

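```bash
python3 - <<'E'
from h import *
w=load("d_w")
for u,v in[(253.6,97.8),(263.8,97.8),(253.6,139.8),(263.8,139.8)]: print(at_z(w,u,v,.208))
print("clip back edge",at_z(w,271.8,99,.164),at_z(w,271.8,134.5,.164))
for n,c,(u,v) in [("disc front",0,(232,15))]: pass
print("disc tab top ctr",at_z(w,238.5,33,.252),"heart",at_z(w,242,200.5,.252))
s=load("a_side");t=load("a_top")
print("house tab top",tri([(s,214.7,228.3),(t,203.5,184.5)]),at_z(t,203.5,184.5,.176),at_z(s,214.7,228.3,.176))
E
```

```text
[0.59621739 0.06440641 0.208     ]
[0.60714434 0.0639222  0.208     ]
[0.5940114  0.01958184 0.208     ]
[0.60531759 0.01908012 0.208     ]
clip back edge [0.6172792 0.0620017 0.164    ] [0.61583525 0.01964906 0.164     ]
disc tab top ctr [0.58619167 0.12091727 0.252     ] heart [ 0.58007007 -0.03646261  0.252     ]
house tab top (array([0.44639689, 0.18848015, 0.17482535]), [array([-0.18348739, -0.02608855]), array([0.04607238, 0.11904871])]) [0.44663798 0.18846673 0.176     ] [0.44525387 0.1897501  0.176     ]
```

```bash
python3 -m jog '.1 2.7 -3 0 0 0;0 2.7 -4 0 0 0;0 0 -4.5 0 0 0;0 0 -3 0 0 0;0 0 0 0 0 0' 5; python3 -m jog '0 0 -2 0 0 0;0 0 -2 0 0 0;0 0 0 0 0 0;0 0 0 0 0 0'
python3 - <<'E'
from h import *
f=grab("wrist","f_w");cv2.imwrite("pics/f_w.png",f["frame"])
f=grab("side","f_s");crop(f,130,120,230,210,8,"f_s")
from rig import ctrl;print(ctrl.get_state())
E
```

```text
t: 2.5
position: [0.5983, 0.0415, 0.2522]
orientation: [-0.003, 0.723, 0.691, -0.004]
wrist_force: [0.8, -0.3, 0.8]
width: 0.0528
t: 2.9
position: [0.602, 0.0422, 0.2188]
orientation: [0.001, 0.723, 0.691, 0.001]
wrist_force: [0.5, -0.6, 0.1]
width: 0.05
{'t': 3.0, 'q': array([ 5.15297937e-02,  3.59932951e-01,  1.49063606e+00, -1.56291228e-05,
        1.28716164e+00,  9.54678107e-02]), 'joint_velocities': array([ 6.11212608e-03, -4.14120854e-04,  8.63080845e-03, -8.88480202e-05,
       -3.15494691e-03, -1.09385782e-03]), 'joint_torque': array([-8.36146669e-02, -4.32082808e+01, -2.32584089e+01,  7.22130085e-02,
        3.07091279e-02, -1.21189512e-06]), 'position': array([0.6021695 , 0.04256741, 0.21914884]), 'orientation': array([0.00126715, 0.72246649, 0.69140325, 0.0014571 ]), 'wrist_force': array([ 0.62484536, -0.29159287, -0.29672427]), 'moment': array([-0.02199336, -0.07532009, -0.03832097]), 'width': 0.05023920297327037}
```

View pics/f_w.png

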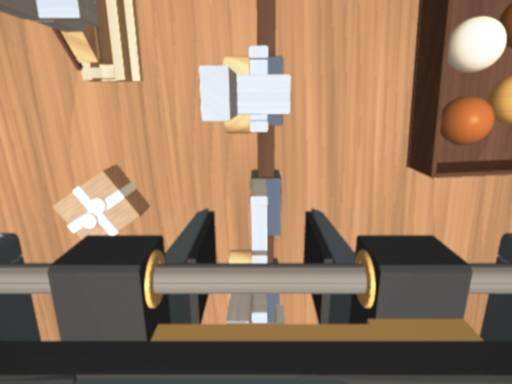

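View pics/f_s.png

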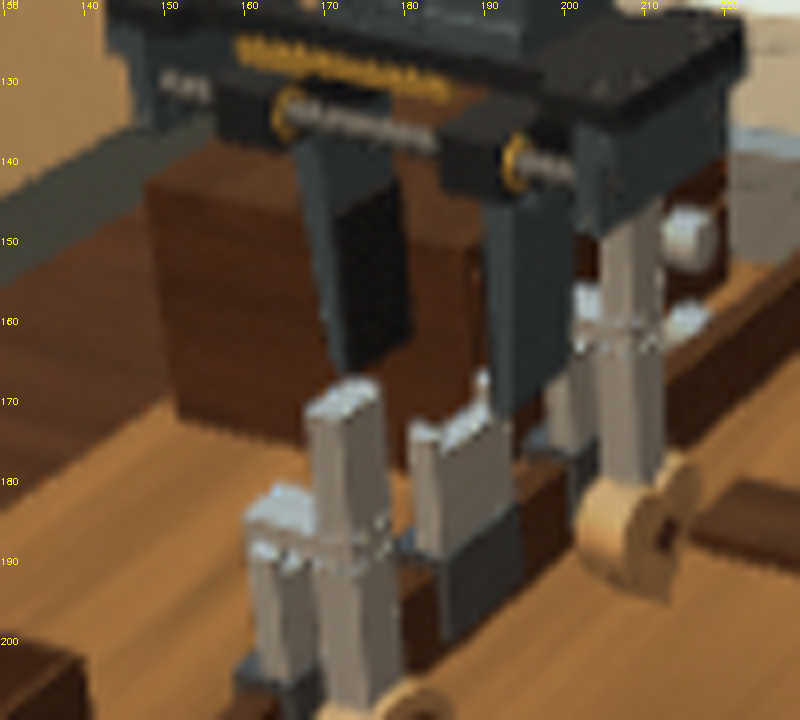

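```bash
python3 -m jog '0 0 -2 0 0 0;0 0 -1.5 0 0 0;0 0 -1 0 0 0;0 0 0 0 0 0;0 0 0 0 0 0' ; python3 -m jog '0 0 0 0 0 0;0 0 0 0 0 0;0 0 0 0 0 0' 0 35;python3 -m jog '0 0 0 0 0 0;0 0 0 0 0 0;0 0 0 0 0 0;0 0 0 0 0 0;0 0 0 0 0 0'; python3 - <<'E'
from h import *
f=grab("side","g_s");crop(f,130,120,230,210,8,"g_s")
from rig import ctrl
s=ctrl.get_state();print(s['position'],s['wrist_force'],s['width'])
E
```

```text
t: 3.5
position: [0.6016, 0.043, 0.1729]
orientation: [0.001, 0.722, 0.692, 0.001]
wrist_force: [-0.3, -0.1, 0.2]
width: 0.0501
t: 3.8
position: [0.6012, 0.0431, 0.1725]
orientation: [0.0, 0.722, 0.692, 0.0]
wrist_force: [-0.1, 0.3, 0.1]
width: 0.0287
t: 4.3
position: [0.6016, 0.043, 0.172]
orientation: [0.001, 0.722, 0.692, 0.001]
wrist_force: [2.4, 0.2, -0.1]
width: 0.0098
[0.60161224 0.04302037 0.17203984] [2.84579715 0.46119473 0.19749189] 0.009724677104041495
```

View pics/g_s.png

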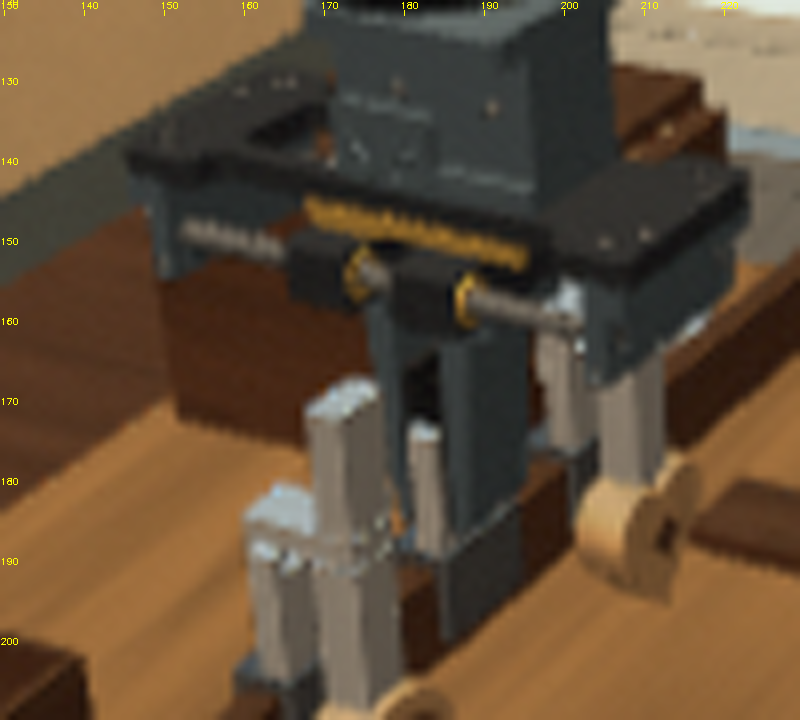

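```bash
python3 -m jog '0 0 .2 0 0 0;0 0 .2 0 0 0;0 0 .2 0 0 0;0 0 0 0 0 0' ; python3 -m jog '0 0 .1 0 0 0;0 0 .1 0 0 0;0 0 0 0 0 0'
```

```text
t: 4.75
position: [0.6016, 0.043, 0.1775]
orientation: [0.0, 0.722, 0.692, 0.0]
wrist_force: [5.4, -0.0, -5.7]
width: 0.01
t: 5.05
position: [0.6016, 0.043, 0.179]
orientation: [0.0, 0.722, 0.692, 0.0]
wrist_force: [4.5, -0.6, -8.0]
width: 0.01
```

```bash
python3 -m jog '0 0 .15 0 0 0;0 0 .15 0 0 0;0 0 .1 0 0 0;0 0 0 0 0 0'; python3 -m jog '0 0 0 0 0 0;0 0 0 0 0 0;0 0 0 0 0 0;0 0 0 0 0 0;0 0 0 0 0 0'; python3 - <<'E'
from h import *
f=grab("side","i_s");crop(f,130,120,230,210,8,"i_s")
E
python3 -m jog '0 0 0 0 0 0;0 0 0 0 0 0;0 0 0 0 0 0;0 0 0 0 0 0;0 0 0 0 0 0'
```

```text
t: 5.45
position: [0.6016, 0.043, 0.1823]
orientation: [0.0, 0.722, 0.692, 0.0]
wrist_force: [6.4, 0.6, -10.8]
width: 0.0098
t: 5.95
position: [0.6016, 0.043, 0.1822]
orientation: [0.0, 0.722, 0.692, 0.0]
wrist_force: [7.5, -0.8, -10.6]
width: 0.0099
t: 6.5
position: [0.6016, 0.043, 0.1822]
orientation: [0.0, 0.722, 0.692, 0.0]
wrist_force: [7.4, -0.6, -10.1]
width: 0.0098
```

View pics/i_s.png

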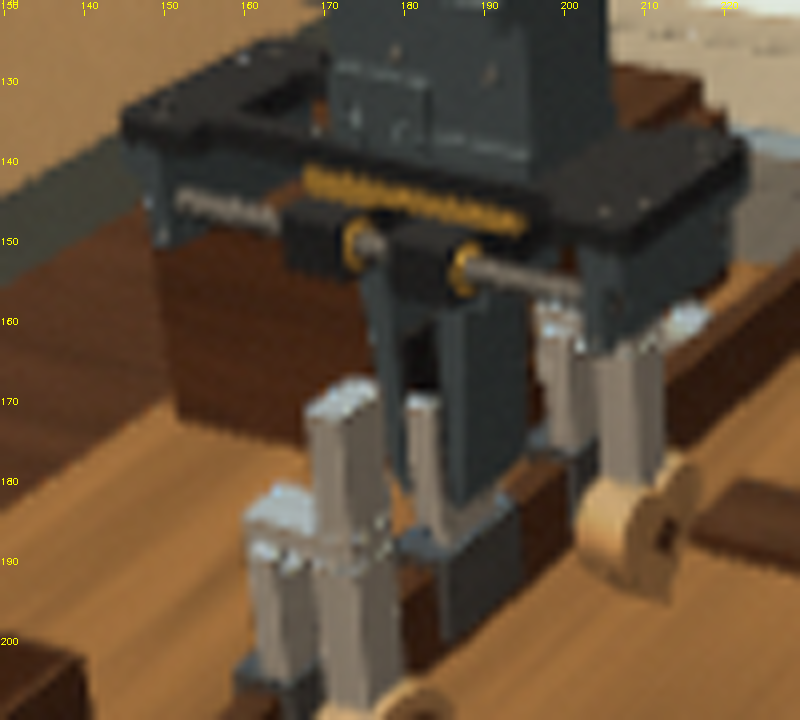

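```bash
python3 -m jog '0 0 -.3 0 0 0;0 0 -.3 0 0 0;0 0 -.2 0 0 0;0 0 -.2 0 0 0;0 0 0 0 0 0'; python3 -m jog '0 0 -.05 0 0 0;0 0 0 0 0 0;0 0 0 0 0 0'; python3 -m jog '0 0 0 0 0 0;0 0 0 0 0 0;0 0 0 0 0 0;0 0 0 0 0 0;0 0 0 0 0 0' 5
```

```text
t: 7.0
position: [0.6016, 0.043, 0.1738]
orientation: [0.0, 0.722, 0.692, 0.0]
wrist_force: [5.2, -0.4, -2.9]
width: 0.0097
t: 7.3
position: [0.6016, 0.043, 0.1736]
orientation: [0.001, 0.722, 0.692, 0.001]
wrist_force: [5.4, -0.3, -2.3]
width: 0.0099
t: 7.8
position: [0.6006, 0.043, 0.1735]
orientation: [-0.0, 0.722, 0.692, -0.0]
wrist_force: [-0.0, 0.4, 0.9]
width: 0.047
```

```bash
python3 -m jog '0 0 2.5 0 0 0;0 0 4 0 0 0;0 0 4 0 0 0;-1 .5 4 0 0 0;-3 1.5 3 0 0 0' 8; python3 -m jog '-4 2 2 0 0 0;-4 2 1.2 0 0 0;-3.4 1.7 0 0 0 0;0 0 0 0 0 0;0 0 0 0 0 0'; python3 - <<'E'
from h import *
f=grab("wrist","j_w");cv2.imwrite("pics/j_w.png",f["frame"])
f=grab("side","j_s");crop(f,130,120,310,310,3,"j_s")
from rig import ctrl
s=ctrl.get_state();print(s['position'],s['wrist_force'],s['width'])
E
```

```text
t: 8.3
position: [0.5623, 0.0624, 0.3503]
orientation: [0.001, 0.723, 0.691, 0.001]
wrist_force: [-0.6, 0.7, -0.7]
width: 0.0799
t: 8.8
position: [0.4466, 0.1202, 0.381]
orientation: [0.001, 0.722, 0.692, 0.001]
wrist_force: [0.9, -0.3, -0.1]
width: 0.0804
[0.44761328 0.11972697 0.38011259] [-0.35776522 -0.7494294  -0.25216479] 0.08013433327650857
```

View pics/j_w.png

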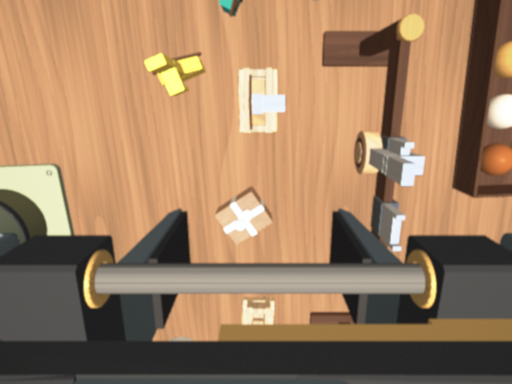

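View pics/j_s.png

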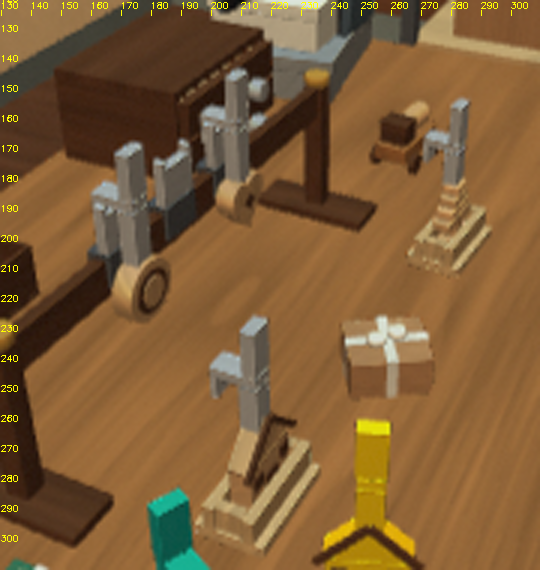

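```bash
python3 - <<'E'
from h import *
crop(load("j_w"),225,60,305,140,8,"k1")
E
```

```text
(no output)
```

View pics/k1.png

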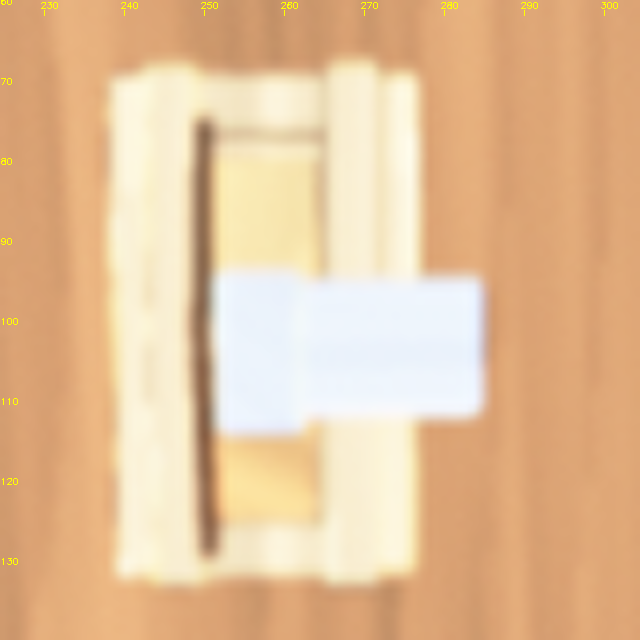

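```bash
python3 - <<'E'
from h import *
w=load("j_w")
a=[at_z(w,u,v,.176) for u,v in[(251,93.5),(262,93.5),(251.8,114),(262.4,113)]];print(a,np.mean(a,0))
print("xbar rear",at_z(w,284.3,94.5,.134),at_z(w,284.5,112,.134))
print("cradle lines",at_z(w,238.5,70,.034),at_z(w,239.3,131.5,.034),"slot shadow edge",at_z(w,249.2,75,.08),at_z(w,250.3,129,.08))
E
```

```text
[array([0.44031189, 0.2012774 , 0.176     ]), array([0.45241977, 0.20077067, 0.176     ]), array([0.44013029, 0.17923182, 0.176     ]), array([0.45203405, 0.17982473, 0.176     ])] [0.446224   0.19027615 0.176     ]
xbar rear [0.48012323 0.1988968  0.134     ] [0.47992583 0.17798412 0.134     ]
cradle lines [0.42020598 0.23733544 0.034     ] [0.41608693 0.14670637 0.034     ] slot shadow edge [0.43692468 0.22670888 0.08      ] [0.43482788 0.15401844 0.08      ]
```

```bash
python3 -m jog '-.1 3.5 -2 0 0 0;0 3.5 -2 0 0 0;0 0 -4 0 0 0;0 0 -5 0 0 0;0 0 -4 0 0 0' 5; python3 -m jog '0 0 0 0 0 0;0 0 0 0 0 0;0 0 0 0 0 0'; python3 - <<'E'
from h import *
f=grab("wrist","l_w");cv2.imwrite("pics/l_w.png",f["frame"])
f=grab("side","l_s");crop(f,160,180,260,300,5,"l_s")
from rig import ctrl
s=ctrl.get_state();print(s['position'],s['wrist_force'],s['width'])
E
```

```text
t: 9.4
position: [0.4461, 0.1895, 0.2072]
orientation: [-0.0, 0.722, 0.692, -0.001]
wrist_force: [-0.4, -0.3, -1.4]
width: 0.0502
t: 9.7
position: [0.4481, 0.1905, 0.2127]
orientation: [0.001, 0.722, 0.691, 0.002]
wrist_force: [0.5, -0.1, 0.3]
width: 0.0502
[0.44765202 0.19046075 0.21271474] [ 1.09995228 -0.07651745  0.81886596] 0.05003612566669377
```

View pics/l_w.png

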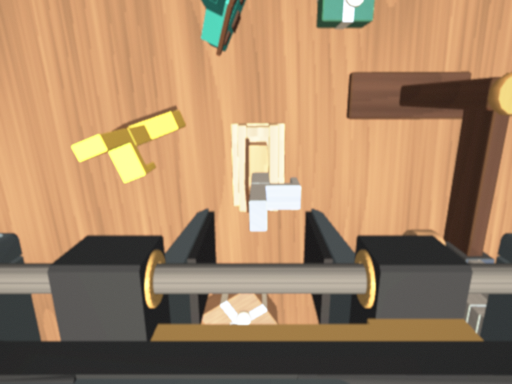

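View pics/l_s.png

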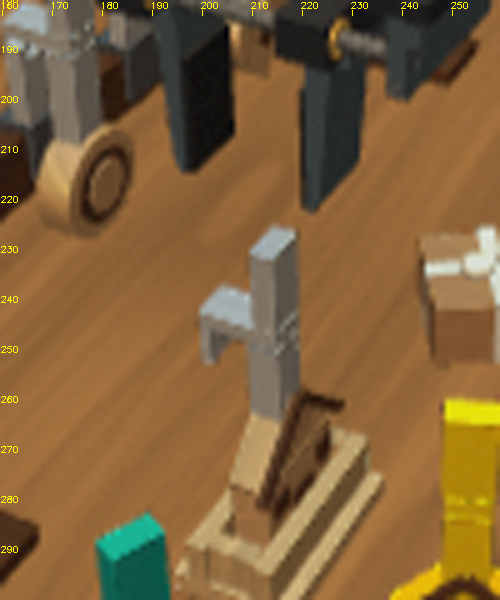

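```bash
python3 -m jog '-.15 0 -2.5 0 0 0;0 0 -2.5 0 0 0;0 0 -1.5 0 0 0;0 0 -.7 0 0 0;0 0 0 0 0 0';  python3 -m jog '0 0 0 0 0 0;0 0 0 0 0 0;0 0 0 0 0 0;0 0 0 0 0 0;0 0 0 0 0 0' 0 40;python3 -m jog '0 0 0 0 0 0;0 0 0 0 0 0;0 0 0 0 0 0;0 0 0 0 0 0'; python3 - <<'E'
from h import *
f=grab("side","m_s");crop(f,160,180,260,300,5,"m_s")
E
```

```text
t: 10.3
position: [0.4448, 0.1901, 0.1388]
orientation: [0.0, 0.722, 0.692, 0.0]
wrist_force: [-1.0, -0.3, -0.3]
width: 0.0503
t: 10.8
position: [0.4446, 0.1901, 0.1387]
orientation: [0.0, 0.722, 0.692, 0.0]
wrist_force: [0.2, 0.2, -0.1]
width: 0.0134
t: 11.2
position: [0.4449, 0.1901, 0.1386]
orientation: [0.0, 0.722, 0.692, 0.0]
wrist_force: [1.3, 0.6, -0.3]
width: 0.0118
```

View pics/m_s.png

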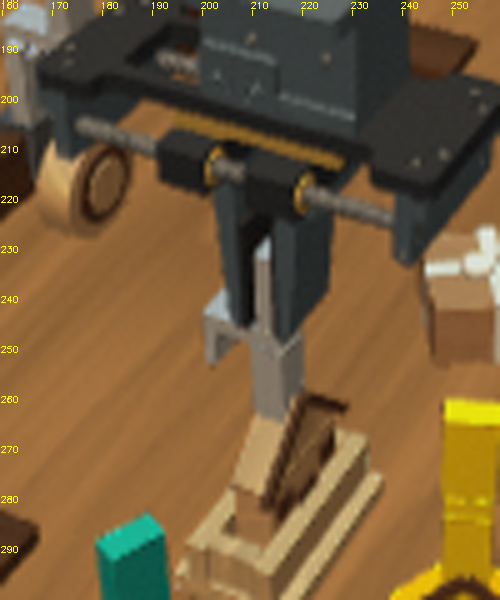

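```bash
python3 -m jog '0 0 .5 0 0 0;0 0 1 0 0 0;0 0 1.5 0 0 0;0 0 2 0 0 0;0 0 2 0 0 0'; python3 -m jog '0 0 3 0 0 0;0 0 3 0 0 0;0 0 3 0 0 0;0 0 3 0 0 0;0 0 3 0 0 0';python3 -m jog '.5 -.8 1.5 0 0 0;1.5 -1.5 1 0 0 0;2 -2 0 0 0 0;2 -2 0 0 0 0;2 -2 0 0 0 0';python3 -m jog '2 -2 0 0 0 0;2 -2 0 0 0 0;1 -1.5 0 0 0 0;.6 -.8 0 0 0 0;0 0 0 0 0 0'; python3 -m jog '0 0 0 0 0 0;0 0 0 0 0 0;0 0 0 0 0 0';  python3 - <<'E'
from h import *
f=grab("side","n_s");cv2.imwrite("pics/n_s.png",f["frame"])
f=grab("wrist","n_w");cv2.imwrite("pics/n_w.png",f["frame"])
from rig import ctrl
s=ctrl.get_state();print(s['position'],s['wrist_force'],s['width'])
E
```

```text
t: 11.75
position: [0.4431, 0.1898, 0.2094]
orientation: [-0.001, 0.722, 0.692, -0.001]
wrist_force: [0.0, -0.4, -1.0]
width: 0.0119
t: 12.25
position: [0.4429, 0.1898, 0.3602]
orientation: [-0.001, 0.722, 0.692, -0.001]
wrist_force: [0.1, 0.4, -1.1]
width: 0.0116
t: 12.75
position: [0.5237, 0.1064, 0.384]
orientation: [-0.001, 0.722, 0.692, -0.001]
wrist_force: [0.3, -0.0, -1.1]
width: 0.0118
t: 13.25
position: [0.5802, 0.0435, 0.3833]
orientation: [-0.001, 0.723, 0.691, -0.0]
wrist_force: [-0.9, 0.1, -0.2]
width: 0.0114
t: 13.55
position: [0.5799, 0.0448, 0.3838]
orientation: [0.0, 0.722, 0.692, 0.0]
wrist_force: [-0.1, -0.8, -1.1]
width: 0.0121
[0.58006429 0.04460218 0.38373402] [-0.56268155 -0.44169444 -1.02083015] 0.011446911748736622
```

View pics/n_s.png

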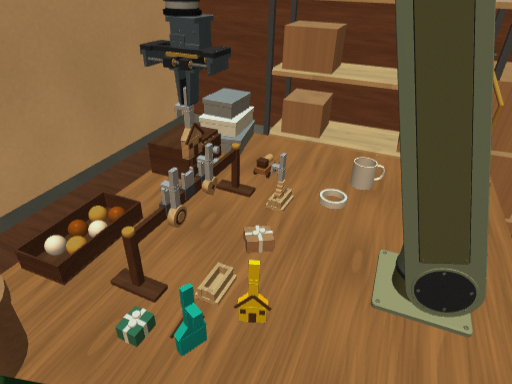

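View pics/n_w.png

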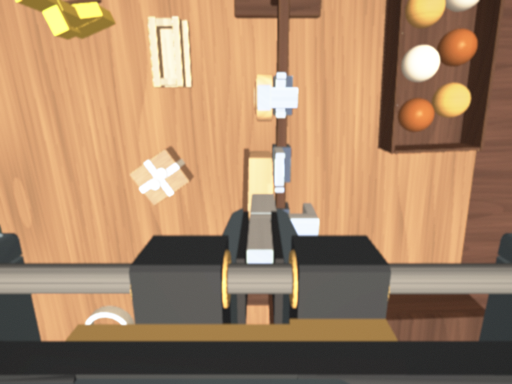

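```bash
python3 -m jog '.25 -.2 -1 0 0 0;0 0 -2 0 0 0;0 0 -2 0 0 0;0 0 -2 0 0 0;0 0 -2 0 0 0'; python3 -m jog '0 0 -2 0 0 0;0 0 -1.5 0 0 0;0 0 -.9 0 0 0;0 0 0 0 0 0;0 0 0 0 0 0';  python3 - <<'E'
from h import *
f=grab("side","o_s");crop(f,130,90,240,230,5,"o_s")
f=grab("wrist","o_w");crop(f,190,100,350,260,4.5,"o_w")
f=grab("top","o_t");cv2.imwrite("pics/o_t.png",f["frame"])
from rig import ctrl
s=ctrl.get_state();print(s['position'],s['wrist_force'],s['width'])
E
```

```text
t: 14.15
position: [0.5827, 0.042, 0.2918]
orientation: [-0.0, 0.722, 0.692, -0.0]
wrist_force: [0.9, -0.4, -0.9]
width: 0.0122
t: 14.65
position: [0.5832, 0.042, 0.2498]
orientation: [0.0, 0.722, 0.692, 0.0]
wrist_force: [0.5, 0.5, -1.0]
width: 0.012
[0.58347192 0.04206296 0.25041771] [-0.23395312 -0.54392148 -0.88417524] 0.01197270740224445
```

View pics/o_s.png

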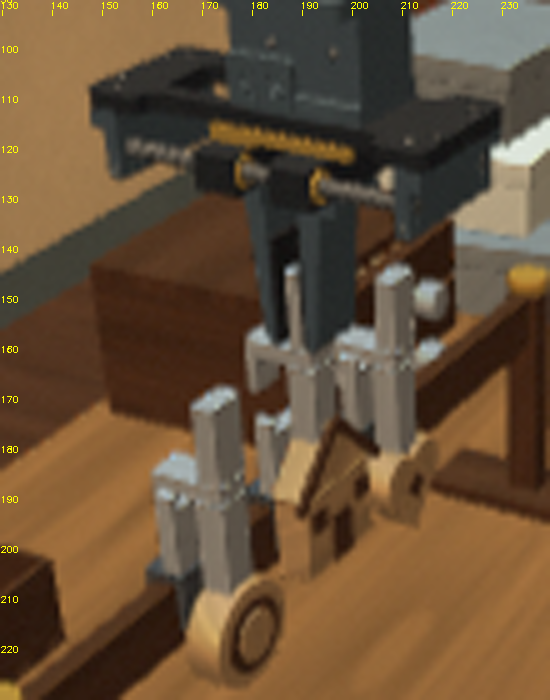

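View pics/o_w.png

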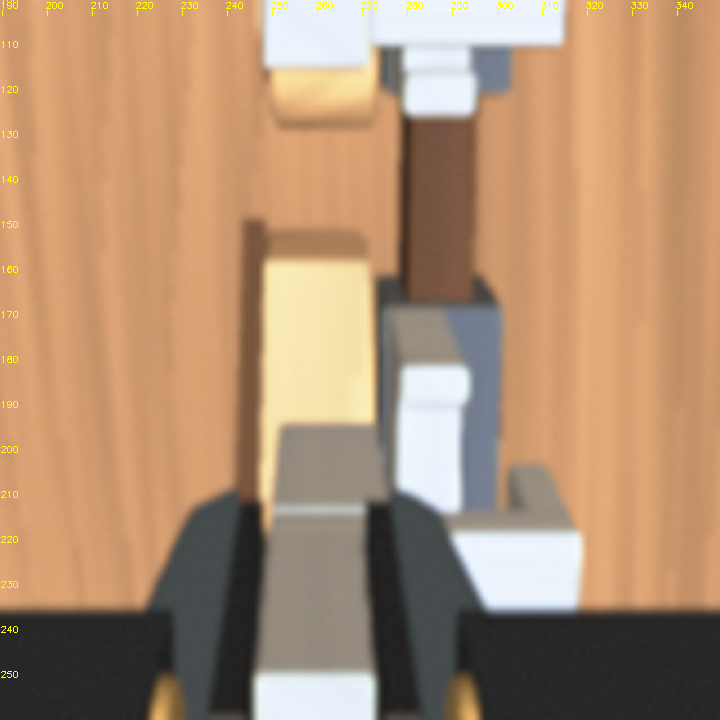

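```bash
python3 - <<'E'
from h import *
w=load("o_w")
print("leg tip inner/outer",at_z(w,301.8,203,.2156),at_z(w,309.5,203,.2156))
print("ear +y corners",at_z(w,278.3,181,.208),at_z(w,293,181,.208))
print("xbar rear top corner",at_z(w,318,218,.2456))
E
```

```text
leg tip inner/outer [0.61105271 0.05050956 0.2156    ] [0.61612515 0.05028728 0.2156    ]
ear +y corners [0.59637271 0.06418921 0.208     ] [0.60622399 0.06375936 0.208     ]
xbar rear top corner [0.61647758 0.05108696 0.2456    ]
```

```bash
python3 -m jog '-.1 .1 0 0 0 0;0 0 -.7 0 0 0;0 0 -.8 0 0 0;0 0 -.6 0 0 0;0 0 0 0 0 0'; python3 -m jog '0 0 -.5 0 0 0;0 0 -.4 0 0 0;0 0 0 0 0 0;0 0 0 0 0 0';python3 - <<'E'
from h import *
f=grab("side","p_s");crop(f,130,90,240,230,5,"p_s")
E
```

```text
t: 15.3
position: [0.5811, 0.043, 0.2268]
orientation: [-0.001, 0.722, 0.692, -0.001]
wrist_force: [0.2, 0.2, -1.0]
width: 0.0122
t: 15.7
position: [0.582, 0.043, 0.2194]
orientation: [0.0, 0.722, 0.692, 0.0]
wrist_force: [0.2, 0.6, -1.0]
width: 0.0118
```

View pics/p_s.png

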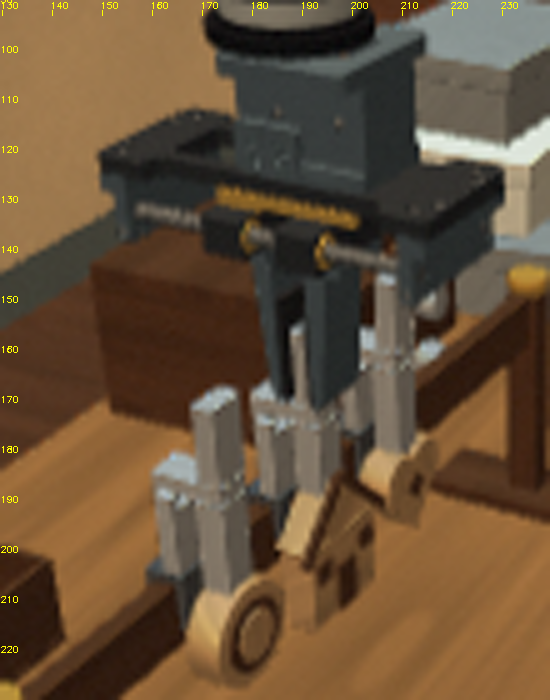

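Engaged, no contact force yet. About 5 mm left.

```bash
python3 -m jog '0 0 -.2 0 0 0;0 0 -.15 0 0 0;0 0 0 0 0 0;0 0 0 0 0 0'; python3 -m jog '0 0 -.1 0 0 0;0 0 0 0 0 0;0 0 0 0 0 0'
```

```text
t: 16.15
position: [0.5819, 0.0431, 0.2159]
orientation: [0.0, 0.722, 0.692, 0.0]
wrist_force: [-0.8, 0.1, -1.1]
width: 0.0119
t: 16.45
position: [0.582, 0.043, 0.2149]
orientation: [0.0, 0.722, 0.692, 0.0]
wrist_force: [-0.3, -0.1, -1.0]
width: 0.0121
```

```bash
python3 -m jog '0 0 -.1 0 0 0;0 0 0 0 0 0;0 0 0 0 0 0'; python3 -m jog '0 0 -.1 0 0 0;0 0 0 0 0 0;0 0 0 0 0 0'
```

```text
t: 16.75
position: [0.5821, 0.043, 0.2145]
orientation: [0.0, 0.722, 0.692, 0.0]
wrist_force: [-0.6, -0.3, 2.8]
width: 0.0119
t: 17.05
position: [0.5821, 0.0431, 0.2144]
orientation: [0.001, 0.722, 0.692, 0.001]
wrist_force: [-2.3, 0.6, 7.2]
width: 0.012
```

```bash
python3 -m jog '0 0 .15 0 0 0;0 0 0 0 0 0;0 0 0 0 0 0'; python3 -m jog '0 0 0 0 0 0;0 0 0 0 0 0;0 0 0 0 0 0;0 0 0 0 0 0;0 0 0 0 0 0' 3.5;  python3 - <<'E'
from h import *
f=grab("side","q_s");crop(f,130,90,240,230,5,"q_s")
E
```

```text
t: 17.35
position: [0.582, 0.043, 0.2145]
orientation: [0.0, 0.722, 0.692, 0.0]
wrist_force: [0.1, -0.2, 1.9]
width: 0.0117
t: 17.85
position: [0.582, 0.043, 0.2143]
orientation: [-0.0, 0.722, 0.692, -0.0]
wrist_force: [0.9, 0.5, 0.9]
width: 0.0351
```

View pics/q_s.png

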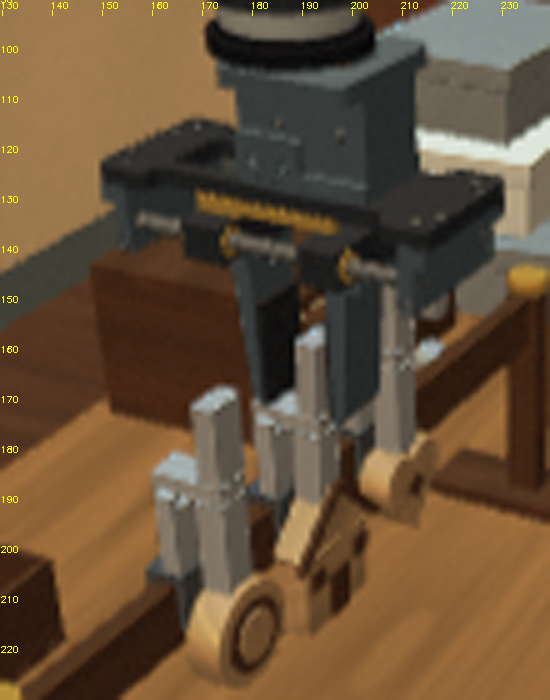

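Hanging freely and upright. Back off straight up.

```bash
python3 -m jog '0 0 1 0 0 0;0 0 2 0 0 0;0 0 3 0 0 0;0 0 4 0 0 0;0 0 4 0 0 0'; python3 -m jog '0 -1 2 0 0 0;0 -2 1 0 0 0;0 -2 0 0 0 0;0 0 0 0 0 0;0 0 0 0 0 0';  python3 -m jog '0 0 0 0 0 0;0 0 0 0 0 0;0 0 0 0 0 0;0 0 0 0 0 0;0 0 0 0 0 0'; python3 - <<'E'
from h import *
f=grab("side","r_s");crop(f,130,120,310,310,3,"r_s")
f=grab("wrist","r_w");cv2.imwrite("pics/r_w.png",f["frame"])
from rig import ctrl
s=ctrl.get_state();print(s['position'],s['wrist_force'],s['width'])
E
```

```text
t: 18.4
position: [0.5817, 0.043, 0.3565]
orientation: [0.0, 0.722, 0.692, 0.0]
wrist_force: [1.2, -0.9, -1.0]
width: 0.0347
t: 18.9
position: [0.5819, -0.0069, 0.3848]
orientation: [-0.0, 0.722, 0.691, 0.0]
wrist_force: [-0.3, -0.2, -0.1]
width: 0.0351
t: 19.4
position: [0.5819, -0.0067, 0.3844]
orientation: [-0.0, 0.722, 0.692, 0.0]
wrist_force: [-0.3, -0.1, 0.1]
width: 0.035
[ 0.58195062 -0.00686726  0.38438091] [-0.41522298 -1.15180803  1.06365449] 0.03488853665695649
```

View pics/r_s.png

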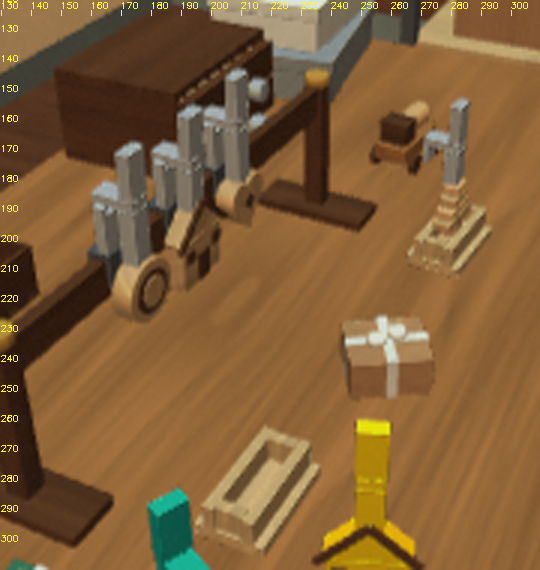

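View pics/r_w.png

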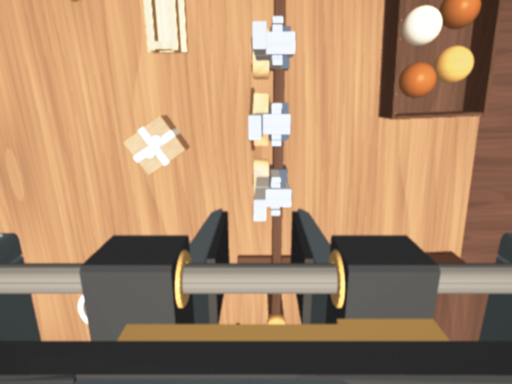

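```bash
python3 - <<'E'
from h import *
w=load("r_w");crop(w,235,90,305,160,9,"s1")
# predicted crossbar/tab points if hung properly at (.601,.0418), yaw -2.6
c,s=np.cos(np.radians(-2.6)),np.sin(np.radians(-2.6))
for n,p in dict(tabtop=(-.019,0,.052),rear_top=(.015,0,.010),earL=(0,.022,.008),earR=(0,-.022,.008)).items():
    print(n,proj(w,(.601+c*p[0]-s*p[1],.0418+s*p[0]+c*p[1],.2+p[2])))
E
```

```text
tabtop [257.99231887 128.34473442]
rear_top [290.90031838 124.74258917]
earL [276.70684253 102.74725712]
earR [276.0064963  145.60595743]
```

View pics/s1.png

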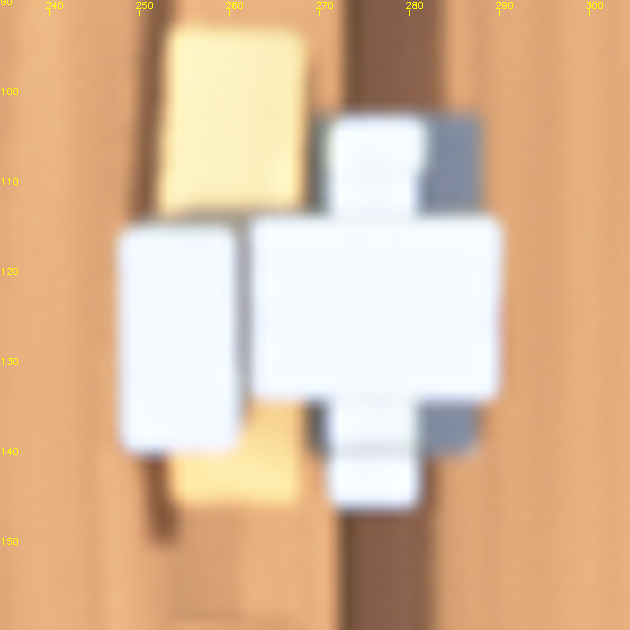

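```bash
python3 - <<'E'
from h import *
f=grab("wrist","t_w");a=load("r_w")["frame"][90:160,235:305].astype(int);print(abs(f["frame"][90:160,235:305].astype(int)-a).max())
from rig import ctrl
print(ctrl.close_job())
E
```

```text
18
the job is handed in; nothing more can be done
None
```

I tested the empty hanger, then hung the house on it on the robot's side of the rail and handed in the job; no verdict is reported.

- **Hanger test:** I pinched the hanger and pulled it up about 10 mm. I held it there for about 1 s at 10 to 11 N, which is inside the 8–18 N range but a little under your 12 N target. I then eased it down and let go.
- **Hanging the house:** I lifted the house out of the left cradle by its tab and lowered it between the disc and the heart. It touched down with the hook at 0.200 m, as it should. I pressed briefly with about 7 N, eased off to about 2 N and released it.

**Last checks:** By the wrist picture the house hook lies between the hanger's ears, within about 2 mm. The top of the tab sits about 3 mm further towards the robot than expected, which would be a lean of about 0.06 rad against the 0.22 limit. A second wrist picture was almost the same as the one before, so the house looked at rest.

In the side picture the disc, heart, tree, parcel and toy engine look unmoved. I did not compare the gift box and tape roll in the last pictures. The gripper was clear of everything, and the run took about 20 s.

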